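# Stack a ring transformer and its hardware on a chassis stud

### The arm

A 6-joint arm with a two-finger parallel gripper is mounted at the origin on the work surface. World frame = base frame: x ahead of the robot, y to its left, z up, the work surface at z = 0. Lengths are in m, angles in rad, forces in N, time in s.
With the tool pointing down it reaches from about 0.35 to 1 m from the base axis. Payload 7.1 kg.
Tool frame: the origin (TCP) lies between the finger pads; the fingertips stand 22 mm ahead of it and the grasp point (between the pads) lies 3 mm ahead of it; z points along the fingers, y is the line along which they close (so a half turn about z gives the same grasp; the last joint's range is limited). The gripper opens to 85 mm and grips with 20 to 120 N. Pads are 22 mm wide; open, the fingers measure 114 mm over their backs; the gripper's body (76 mm by 85 mm) begins 54 mm behind the grasp point. The pads swing forward as they close: fully open they stand 13 mm farther back than shut.
Start: joints at [1.119, 0.423, 1.63, -0, 1.089, -0.019], TCP at [0.262, 0.567, 0.253] pointing down, gripper open.
Joint ranges: [-3, 3], [-0.9, 2.11], [0.09, 2.58], [-1.31, 4.45], [0.11, 2.69], [-2.54, 2.54]. Speed limits (rad/s): [2.39, 2.39, 3.01, 3.14, 3.14, 3.14].

### API

Orientations are given as a rotation vector (axis times angle).
In Python, from rig import manip gives the robot as it stands. The module is installed in compiled form; this text tells all that it offers. Calls block until the motion is done:
- manip.move_to(position, orientation): joint-space move of the TCP to a pose.
- manip.servo_line(position, orientation=None, rate=0.15): straight line of the TCP; orientation=None keeps the orientation; rate is the mean speed in m/s.
- manip.set_joints(angles): joint-space move.
- manip.command_gripper(opening, f_grip=None): finger opening in m; f_grip is the grip in N (None keeps the last); returns when the fingers have stopped.
- manip.hold(seconds).
- manip.solve_ik(position, orientation): joint angles nearest the present ones, or None.
- manip.camera(name): name is "scene" or "top" or "wrist"; returns a dict with "image" (384x512x3 uint8, red, green, blue), "fx", "fy", "cx", "cy" (pixels), "cam_to_world" (4x4, takes a point from camera to world coordinates); the wrist camera has in their place "mount" (4x4, takes a point from camera to tool coordinates, whose origin is the TCP and whose axes are the flange's). Camera axes: x right, y down, z forward; pixel columns grow to the right and rows downward; lengths in m; the calibration is good to about 2 mm. The wrist camera is an equidistant fisheye: a pixel r from the principal point sees the ray r / f radians off the axis. A picture is of the moment at which its call begins: read the wrist's pose just before it. There is no depth.
A pose or a line that the arm cannot do raises manip.IKError and nothing moves.
- manip.sign_off(): hands the job in; it is judged then, once.
Readings, each from a call of its own:
- manip.get_time(): time.
- manip.get_joint_positions(): joint angles.
- manip.get_joint_vel(): joint speeds.
- manip.get_tau(): joint torques, N m.
- manip.get_position(): TCP position.
- manip.get_ee_rot(): TCP orientation.
- manip.get_contact_force(): force on the tool from outside, world axes, zero at the start.
- manip.get_torque(): the same for the moment, N m.
- manip.get_width(): finger opening in m.
- manip.get_grip_force(): force on a finger pad.
Only numpy, scipy, OpenCV 4.12 (cv2) and the standard library are available. Lean on these libraries where they do the work, as an engineer would, in place of code of your own. Each camera call takes 0.05 s, during which the arm holds its last target. There are 200 camera calls.

### The job

Mount the ring transformer on the chassis plate: over its upright stud put the large insulating disc first, then the transformer, then the small insulating disc and last the steel washer, each lying flat on the one below. Lower the transformer gently rather than letting it drop down the stud, and leave the multimeter, the solder reel and the component tray where they are.

Things in the scene. Friction and masses are not known exactly. Their poses are not given: they have to be found in the camera images.
- chassis: Fixed bare aluminium chassis plate lying on the bench, 190 (x) x 120 (y) x 6 mm thick; its place and yaw vary, and it may be on the left or the right. Origin: centre of its underside; x along its long side, z up. The stud stands at x = -40 mm, y = 0; a green board with small parts (up to 24 mm above the bench) covers the other end, from x = +46 mm.
- stud_tip (a point): Top of the chassis plate's upright steel stud, 8 mm in diameter, with a slightly tapered tip. The tip is 60 mm above the bench, 54 mm above the plate's top face. Axes as the chassis plate.
- large_disc: Large insulating disc of dark brown board: 60 mm across, 8 mm thick, hole 20 mm. Loose; lies flat on the bench at the start. Origin: centre of its underside, z up along its axis. Plain ring; the stud passes through its hole with 6 mm to spare all round. Lying directly on the plate its underside is 6 mm above the bench.
- transformer: Ring transformer wound with copper wire: 54 mm across, 22 mm high, hole 24 mm, about 0.3 kg. Loose; lies flat on the bench at the start. Origin: centre of its underside, z up along its axis. Plain ring; the stud passes through its hole with 8 mm to spare all round. On the large disc its underside is 14 mm above the bench.
- small_disc: Small insulating disc of the same dark brown board: 44 mm across, 8 mm thick, hole 18 mm. Loose; lies flat on the bench at the start. Origin: centre of its underside, z up along its axis. Plain ring; the stud passes through its hole with 5 mm to spare all round. On the transformer its underside is 36 mm above the bench.
- washer: Bright steel washer: 34 mm across, 8 mm thick, hole 16 mm. Loose; lies flat on the bench at the start. Origin: centre of its underside, z up along its axis. Plain ring; the stud passes through its hole with 4 mm to spare all round. On the small disc its underside is 44 mm above the bench.
- multimeter: Bystander: loose black hand multimeter lying on its back, 150 (x) x 75 (y) x 40 mm, on the other side of the bench from the chassis plate. Origin: centre of its underside.
- solder_reel: Bystander: loose reel of solder standing on its flange, 56 mm across, 40 mm high, between the task's parts. Origin: centre of its underside.
- tray: Bystander: loose grey open component tray, 60 x 60 x 30 mm, between the task's parts. Origin: centre of its underside.
There are look-alikes about, which are no part of the job. Several things look just like the transformer: the one meant starts farthest to the robot's left. What is shaped like the small_disc but red is not meant.

How it is judged:
On the way, in this order (a step that is already met when the one before it is completed fails the run):
1. the large disc lies flat on the plate, round the stud (horizontal distance between large_disc and stud_tip below 0.008 m and z of large_disc in the frame of chassis between 0.003 and 0.009 m and angle between large_disc's own z axis and vertical below 0.1 rad), for 0.2 s.
2. the transformer lies flat on the large disc, round the stud (horizontal distance between transformer and stud_tip below 0.01 m and z of transformer in the frame of chassis between 0.011 and 0.017 m and angle between transformer's own z axis and vertical below 0.1 rad), for 0.2 s.
3. the small disc lies flat on the transformer, round the stud (horizontal distance between small_disc and stud_tip below 0.007 m and z of small_disc in the frame of chassis between 0.033 and 0.039 m and angle between small_disc's own z axis and vertical below 0.1 rad), for 0.2 s.
4. the washer lies flat on the small disc, round the stud (horizontal distance between washer and stud_tip below 0.006 m and z of washer in the frame of chassis between 0.041 and 0.047 m and angle between washer's own z axis and vertical below 0.1 rad), for 0.2 s.
At the end, for the whole second after the job is handed in: From the plate up: large disc, transformer, small disc, washer, each round the stud (centre within 8, 10, 7 and 6 mm of its axis), at its stacked height within 3 mm, flat within 0.1 rad and at rest (all of step 1 and all of step 2 and all of step 3 and all of step 4 and linear speed of each of large_disc, transformer, small_disc, washer below 0.02 m/s); the robot touches nothing.
It fails at once if the transformer drops down the stud (faster than 0.5 m/s) (horizontal distance between transformer and stud_tip below 0.012 m and z of transformer in the frame of chassis below 0.06 m and linear speed of transformer above 0.5 m/s).
It fails at once if the multimeter is pushed more than 20 mm from its place (distance of multimeter from where it was at the start of the episode above 0.02 m).
It fails at once if the solder reel is pushed more than 20 mm from its place (distance of solder_reel from where it was at the start of the episode above 0.02 m).
It fails at once if the component tray is pushed more than 20 mm from its place (distance of tray from where it was at the start of the episode above 0.02 m).
It also fails if it takes over 102 s, if anything falls off the work surface, if the arm or the gripper's body presses on something with over 40 N, if the wrist force passes 120 N, or if a joint passes its speed limit or range.

## Working session

There is one attempt and no reset: what is moved stays moved. The work goes in short steps, each a Python script; the robot and the scene stay as the last script left them, time stands still between calls to the robot, and variables do not carry over. Pictures are saved under pics/ and viewed, at most 14 in all, crops included, and the job is handed in when it is done.

```bash
mkdir -p pics; python3 - <<'E'
from rig import manip
import cv2,pickle
d={}
for n in("scene","top"):
    c=manip.camera(n); d[n]=c
    cv2.imwrite(f"pics/{n}0.png",cv2.resize(c["image"][:,:,::-1],None,fx=1.5,fy=1.5,interpolation=cv2.INTER_CUBIC))
    print(n,c["fx"],c["fy"],c["cx"],c["cy"],c["cam_to_world"].round(4).tolist())
pickle.dump(d,open("c.pkl","wb"))
print(manip.get_ee_rot(),manip.get_time(),manip.get_width())
E
```

```text
scene 463.9639191389619 463.9639191389619 254.4330032087639 189.74319375790657 [[0.8199, 0.4607, -0.34, 0.9315], [0.5724, -0.6458, 0.5052, -0.5937], [0.0131, -0.6089, -0.7932, 0.934], [0.0, 0.0, 0.0, 1.0]]
top 498.61920771155945 498.61920771155945 257.5934779219614 186.2275129675016 [[0.0291, -0.9918, 0.1248, 0.3966], [-0.9994, -0.0268, 0.0199, -0.0605], [-0.0164, -0.1253, -0.992, 1.214], [0.0, 0.0, 0.0, 1.0]]
[-6.74500403e-01 -3.06801392e+00  2.12526471e-03] 0.1 0.08520698066872498
```

View pics/top0.png

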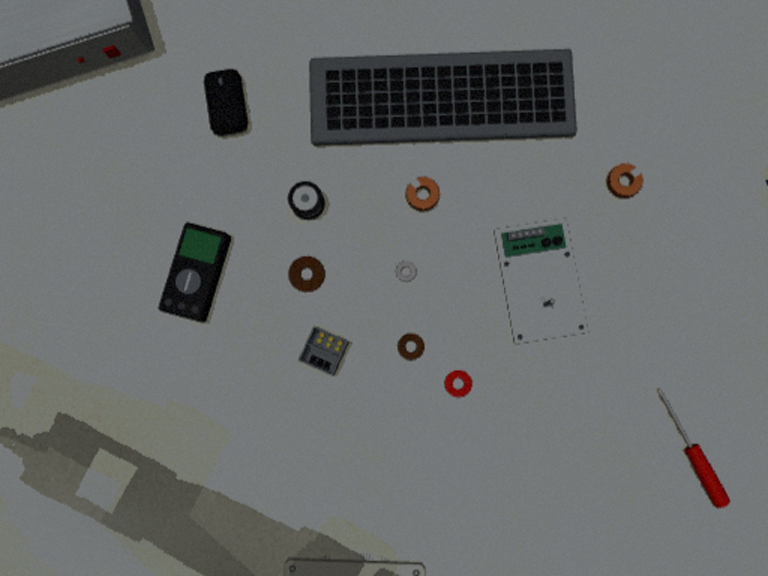

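View pics/scene0.png

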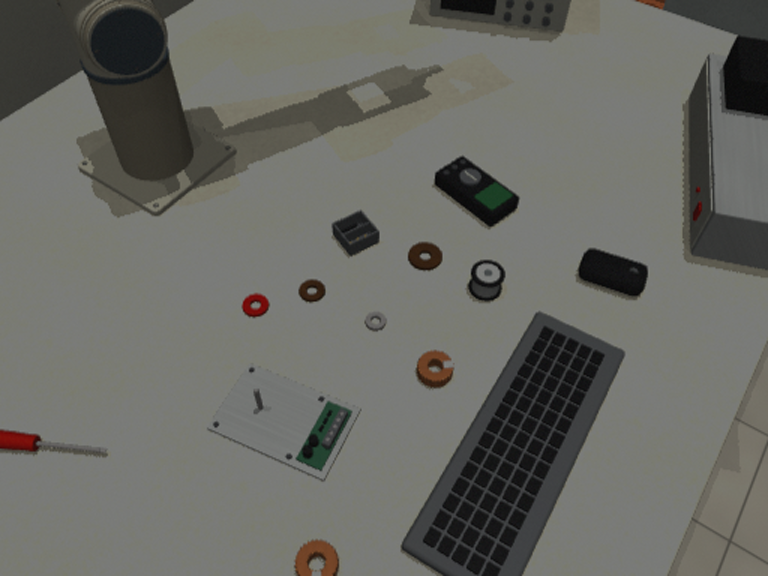

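Top view, 1.5x scale: the transformer candidates are (423,194) and (625,181). Image left is +y, so I choose (423,194). Small disc candidates are the brown ring at (411,346) and the red one at (458,383), so I choose brown. Only one large disc (306,274) and one washer (405,271) are visible. The stud is near (548,301), the reel at (306,200), the tray at (325,350) and the meter at (195,272).

```bash
cat > h.py <<'E'
import numpy as np, cv2
from scipy.optimize import least_squares
def proj(c,P):
    T=np.linalg.inv(c["cam_to_world"]); p=np.atleast_2d(P)@T[:3,:3].T+T[:3,3]
    return np.c_[c["fx"]*p[:,0]/p[:,2]+c["cx"], c["fy"]*p[:,1]/p[:,2]+c["cy"]]
def cyl(x,y,r,h,z=0):
    a=np.linspace(0,2*np.pi,48,endpoint=False)
    return np.vstack([np.c_[x+r*np.cos(a),y+r*np.sin(a),np.full(48,q)] for q in(z,z+h)])
def hc(pts):
    m=cv2.moments(cv2.convexHull(np.float32(pts))); return np.array([m["m10"],m["m01"]])/m["m00"],m["m00"]
E
python3 - <<'E'
from h import *
import pickle
d=pickle.load(open("c.pkl","rb"))
parts=dict(large_disc=(.03,.008,(306,274),(425,256)),transformer=(.027,.022,(423,194),(436,369)),small_disc=(.022,.008,(411,346),(312,290)),washer=(.017,.008,(405,271),(375,321)))
for n,(r,h,t,s) in parts.items():
    obs={}
    for cn,px in(("top",t),("scene",s)):
        im=d[cn]["image"]; p=np.array(px)/1.5
        x0,y0=(p-28).astype(int); cr=im[y0:y0+56,x0:x0+56].astype(int)
        bg=np.median(cr.reshape(-1,3),0); diff=cr-bg
        if n=="washer": m=np.abs(diff).max(2)>14
        else: m=(cr[...,0]-cr[...,2])-(bg[0]-bg[2])>15
        k,lab,st,ce=cv2.connectedComponentsWithStats(m.astype(np.uint8))
        i=min(range(1,k),key=lambda i:np.hypot(*(ce[i]-28)) if st[i,4]>40 else 99)
        ys,xs=np.nonzero(lab==i); obs[cn]=hc(np.r_[np.c_[xs+x0-.5,ys+y0-.5],np.c_[xs+x0+.5,ys+y0+.5]])
    for cs in(["top"],["scene"],["top","scene"]):
        f=lambda q:np.concatenate([hc(proj(d[c],cyl(q[0],q[1],r,h)))[0]-obs[c][0] for c in cs])
        q=least_squares(f,[.6,0],x_scale=.1,diff_step=1e-3).x
        print(n,cs,q.round(4),[(int(obs[c][1]),int(hc(proj(d[c],cyl(*q,r,h)))[1])) for c in cs])
# chassis from corners (top)
C=np.array([(494,229),(567,218),(588,332),(514,344)])/1.5
m=np.array([(.095,.06),(.095,-.06),(-.095,-.06),(-.095,.06)])
def ch(q,L,z):
    R=np.array([[np.cos(q[2]),-np.sin(q[2])],[np.sin(q[2]),np.cos(q[2])]]); L=np.atleast_2d(L)
    return np.c_[L@R.T+q[:2],np.full(len(L),z)]
q=least_squares(lambda q:(proj(d["top"],ch(q,m,.006))-C).ravel(),[.6,-.3,0]).x
res=proj(d["top"],ch(q,m,.006))-C
print("chassis",q,"res",res.round(1).tolist())
st=ch(q,[-.04,0],.06)[0]; print("stud",st)
out=[]
for c in("top","scene"):
    b=proj(d[c],st)[0]; o=(b-30).astype(int); cr=d[c]["image"][o[1]:o[1]+60,o[0]:o[0]+60,::-1]
    cr=cv2.resize(cv2.convertScaleAbs(cr,alpha=1.6),None,fx=6,fy=6,interpolation=cv2.INTER_CUBIC)
    for z,col in((.06,(0,0,255)),(.006,(0,255,0))):
        u=(proj(d[c],[st[0],st[1],z])[0]-o+.5)*6; cv2.circle(cr,tuple(int(v) for v in u),3,col,1)
    out.append(cr); print(c,o)
t=d["top"]["image"][104:154,257:307,::-1]
out.append(cv2.resize(cv2.convertScaleAbs(t,alpha=1.6),(360,360))); 
cv2.imwrite("pics/crop.png",cv2.resize(np.hstack(out),(798,266)))
E
```

```text
large_disc ['top'] [0.555  0.0955] [(466, 478)]
large_disc ['scene'] [0.556  0.0954] [(300, 361)]
large_disc ['top', 'scene'] [0.5555 0.0955] [(466, 478), (300, 361)]
transformer ['top'] [ 0.6917 -0.0906] [(443, 414)]
transformer ['scene'] [ 0.6937 -0.0912] [(503, 490)]
transformer ['top', 'scene'] [ 0.6928 -0.0908] [(443, 414), (503, 490)]
small_disc ['top'] [ 0.4419 -0.0776] [(260, 262)]
small_disc ['scene'] [ 0.4429 -0.0791] [(192, 226)]
small_disc ['top', 'scene'] [ 0.4422 -0.0782] [(260, 262), (192, 226)]
washer ['top'] [ 0.563  -0.0665] [(170, 155)]
washer ['scene'] [ 0.5664 -0.0686] [(153, 152)]
washer ['top', 'scene'] [ 0.5645 -0.0673] [(170, 155), (153, 152)]
chassis [ 0.55395118 -0.28647166  0.18032183] res [[0.2, -0.1], [-0.3, -0.1], [-0.0, 0.3], [0.1, -0.1]]
stud [ 0.51459974 -0.29364551  0.06      ]
top [337 170]
scene [139 228]
```

View pics/crop.png

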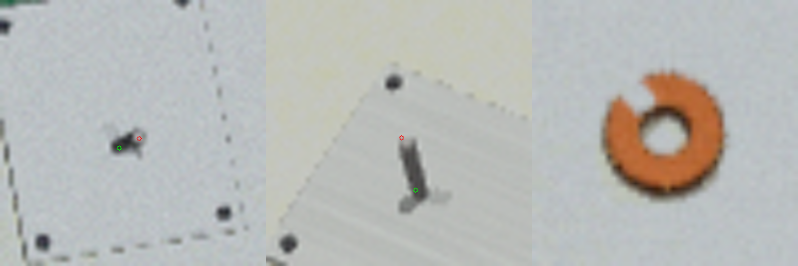

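The crop confirms the chosen transformer: copper ring with its notch toward +x+y. The top and scene views agree to 1–3 mm, and ring sizes match. The overlay puts the stud within about 1.5 px, which I'll refine with the wrist camera looking straight down at each target.

```bash
python3 - <<'E'
from rig import manip
import numpy as np,cv2,pickle
P=dict(large_disc=(.5555,.0955),transformer=(.6928,-.0908),washer=(.5645,-.0673),small_disc=(.4422,-.0782),stud=(.5150,-.2930))
for o in([0,np.pi,0],[np.pi,0,0]):
    print(o,[None if (j:=manip.solve_ik([x,y,.2],o)) is None else j[5].__round__(2) for x,y in P.values()])
O=[0,np.pi,0] if manip.solve_ik([.5555,.0955,.2],[0,np.pi,0]) is not None else [np.pi,0,0]
d={}
for n,(x,y) in P.items():
    manip.move_to([x,y,.2],O); manip.hold(.15)
    p=manip.get_position();r=manip.get_ee_rot(); c=manip.camera("wrist"); d[n]=(p,r,c)
    print(n,np.round(p,4),np.round(r,3),manip.get_time())
pickle.dump(d,open("w.pkl","wb"))
c=d["stud"][2]; print({k:np.round(v,4).tolist() for k,v in c.items() if k!="image"})
A=np.vstack([np.hstack([d[n][2]["image"] for n in q]) for q in(("large_disc","transformer"),("washer","stud"))])
cv2.imwrite("pics/w.png",cv2.resize(A[:,:,::-1],(800,600)))
E
```

```text
[0, 3.141592653589793, 0] [np.float64(-1.42), np.float64(-1.72), np.float64(-1.71), np.float64(-1.77), np.float64(-2.11)]
[3.141592653589793, 0, 0] [np.float64(1.72), np.float64(1.42), np.float64(1.43), np.float64(1.37), np.float64(1.03)]
large_disc [0.5555 0.0963 0.2001] [-2.000e-03  3.141e+00  0.000e+00] 2.3083
transformer [ 0.6922 -0.089   0.2002] [ 3.000e-03 -3.141e+00 -0.000e+00] 3.4333
washer [ 0.5658 -0.0673  0.2004] [-1.00e-03  3.14e+00 -0.00e+00] 4.2167
small_disc [ 0.4438 -0.0784  0.2003] [-0.    3.14 -0.  ] 4.975
stud [ 0.5148 -0.2913  0.2001] [ 3.000e-03 -3.141e+00 -1.000e-03] 6.0833
{'fx': 297.3186, 'fy': 297.3186, 'cx': 250.5643, 'cy': 193.3848, 'mount': [[-0.0008, -0.965, -0.2621, 0.0661], [1.0, -0.0008, -0.0001, 0.0008], [-0.0001, -0.2621, 0.965, -0.1195], [0.0, 0.0, 0.0, 1.0]]}
```

View pics/w.png

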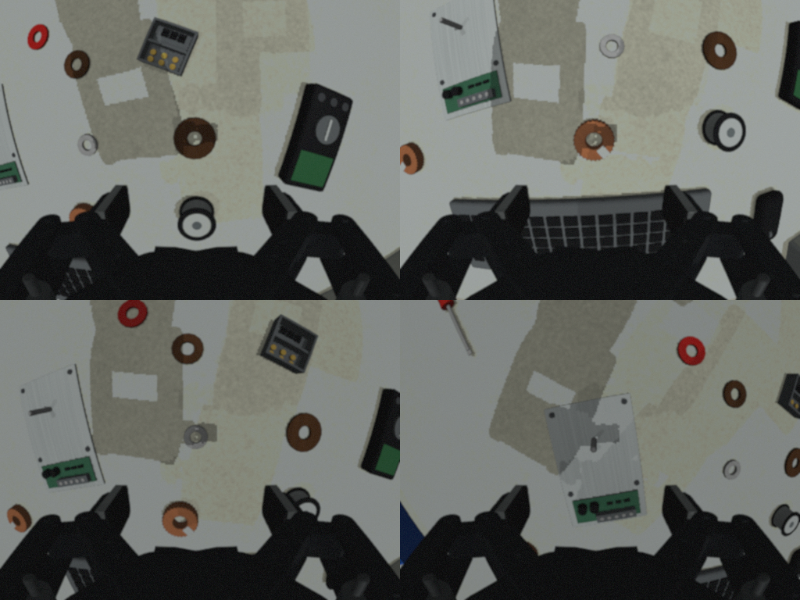

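The wrist views, each tile showing the named target at its centre: large disc (194,138), transformer (594,140), washer (196,436) and stud (594,444). Arm shadow covers some of them. I'll fit models in these images and overlay them.

```bash
cat >> h.py <<'E'
from scipy.spatial.transform import Rotation as Rn
def wproj(w,P):
    p,r,c=w; R=Rn.from_rotvec(r).as_matrix(); M=c["mount"]
    q=(np.atleast_2d(P)-p)@R; q=(q-M[:3,3])@M[:3,:3]
    rr=np.hypot(q[:,0],q[:,1]); k=np.arctan2(rr,q[:,2])/np.maximum(rr,1e-9)
    return np.c_[c["fx"]*k*q[:,0]+c["cx"],c["fy"]*k*q[:,1]+c["cy"]]
E
python3 - <<'E'
from h import *
import pickle
W=pickle.load(open("w.pkl","rb"))
parts=dict(large_disc=(.03,.008,.01,.5555,.0955),transformer=(.027,.022,.012,.6928,-.0908),small_disc=(.022,.008,.009,.4422,-.0782),washer=(.017,.008,.008,.5645,-.0673))
tiles=[]
def tile(w,polys,ctr,s=8):
    o=(ctr-22).astype(int)
    t=cv2.resize(cv2.convertScaleAbs(w[2]["image"][o[1]:o[1]+44,o[0]:o[0]+44,::-1],alpha=1.6),None,fx=s,fy=s,interpolation=cv2.INTER_CUBIC)
    for P,col in polys: cv2.polylines(t,[((P-o+.5)*s).astype(int)],len(P)>2,col,1)
    tiles.append(cv2.resize(t,(264,264)))
for n,(r,h,ri,x,y) in parts.items():
    w=W[n]; im=w[2]["image"].astype(int); q=np.array([x,y])
    if n!="washer":
        sat=(im[...,0]-im[...,2])/(im.sum(2)+1.); ctr=wproj(w,[x,y,h/2])[0]
        o=(ctr-35).astype(int); cr=sat[o[1]:o[1]+70,o[0]:o[0]+70]
        m=(cr>np.median(cr)+.12).astype(np.uint8)
        k,lab,st,ce=cv2.connectedComponentsWithStats(m)
        i=1+np.argmax(st[1:,4]); ys,xs=np.nonzero(lab==i)
        ob,A=hc(np.r_[np.c_[xs-.5,ys-.5],np.c_[xs+.5,ys+.5]]+o)
        q=least_squares(lambda q:hc(wproj(w,cyl(*q,r,h)))[0]-ob,q,x_scale=.1,diff_step=1e-3).x
        print(n,q.round(4),int(A),int(hc(wproj(w,cyl(*q,r,h)))[1]))
    tile(w,[(wproj(w,cyl(*q,r,h)[48:]),(0,0,255)),(wproj(w,cyl(*q,r,h)[:48]),(0,255,0)),(wproj(w,cyl(*q,r-.0*1 if 0 else ri,h)[48:]),(255,0,0))],wproj(w,[*q,h/2])[0])
w=W["stud"]; s=(.5146,-.2936)
S=wproj(w,[[*s,.06],[*s,.006]]); tile(w,[(S,(0,0,255)),(wproj(w,cyl(*s,.004,0,.06)),(0,255,0))],S[0])
tile(W["stud"],[],S[0])
cv2.imwrite("pics/w2.png",np.vstack([np.hstack(tiles[:3]),np.hstack(tiles[3:])]))
print(S, (S[0]-22).astype(int))
E
```

```text
large_disc [0.5563 0.0951] 2098 2423
transformer [ 0.6929 -0.0911] 2086 2210
small_disc [ 0.443  -0.0781] 1103 1323
[[247.15475333 188.49559641]
 [247.68483983 176.18012979]] [225 166]
```

View pics/w2.png

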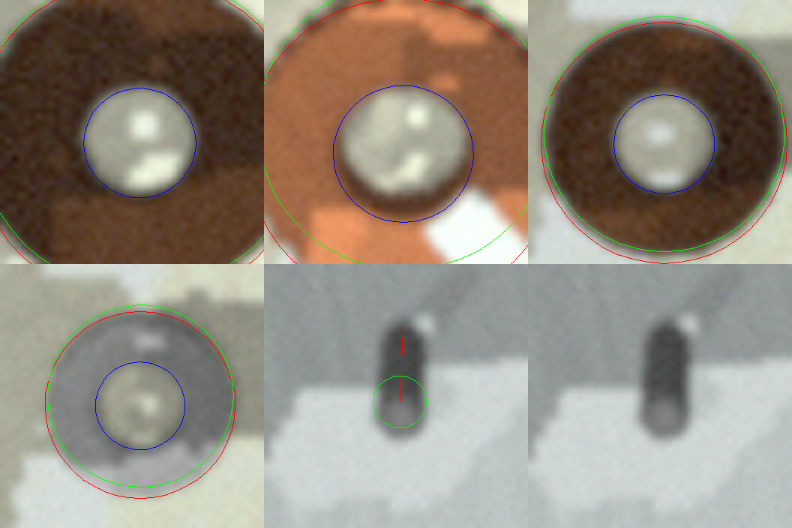

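Overlays fit within about 1 px. The stud tip sits about 1.6 px lower than predicted, so I correct it to (0.5163, -0.2933). Starting with the large disc.

```bash
cat > r.py <<'E'
from rig import manip
import numpy as np
O=[0,np.pi,0]; S=np.array([.5163,-.2933])
def go(x,y,z,rate=.15,fix=1):
    t=np.array([x,y,z]); c=t.copy(); manip.servo_line(c,O,rate)
    for _ in range(fix):
        manip.hold(.15); c=c+t-manip.get_position(); manip.servo_line(c,O,.05)
    return c
def fz(): return np.mean([manip.get_contact_force()[2] for _ in range(3)])
def pick(xy,w,f,lift=.004):
    manip.move_to([*xy,.09],O); manip.command_gripper(w+.009)
    c=go(*xy,.045); manip.hold(.2); f0=fz()
    for i in range(30):                       # feel for the bench
        c[2]-=.0015; manip.servo_line(c,O,.05); df=fz()-f0
        if df>4: break
    zb=manip.get_position()[2]; print("touch",zb.round(4),df.round(1),i)
    c[2]=zb+lift; manip.servo_line(c,O,.05); manip.command_gripper(0,f); 
    p=manip.get_position(); print("grip",p.round(4),manip.get_width().round(4),manip.get_grip_force(),manip.get_time())
    manip.servo_line([c[0],c[1],.14],O,.15); manip.hold(.1); print("held",manip.get_width().round(4),fz()-f0)
    return p
E
python3 - <<'E'
from r import *
p=pick((.5560,.0953),.060,30)
E
```

```text
touch 0.0146 7.0 19Traceback (most recent call last):
  File "<stdin>", line 2, in <module>
  File "r.py", line 18, in pick
    p=manip.get_position(); print("grip",p.round(4),manip.get_width().round(4),manip.get_grip_force(),manip.get_time())
                                                    ^^^^^^^^^^^^^^^^^^^^^^^
AttributeError: 'float' object has no attribute 'round'
```

```bash
sed -i 's/manip.get_width().round(4)/round(manip.get_width(),4)/g' r.py; python3 - <<'E'
from r import *
import cv2
p=manip.get_position(); print(p.round(4),manip.get_width(),manip.get_grip_force(),manip.get_time())
manip.servo_line([.556,.0953,.14],O,.15); manip.hold(.1); print(manip.get_width(),manip.get_grip_force(),manip.get_contact_force())
manip.move_to([*S,.14],O); manip.hold(.2); print(manip.get_position(),manip.get_time())
c=manip.camera("wrist")["image"]; cv2.imwrite("pics/h1.png",c[60:360,60:460,::-1])
E
```

```text
[0.5554 0.0952 0.0191] 0.057097342177950934 30.53879303857684 14.4667
0.05766729358271625 32.07339199259877 [ 0.09390938  0.5211956  -0.56510177]
[ 0.51680003 -0.29230559  0.14002803] 17.175
```

View pics/h1.png

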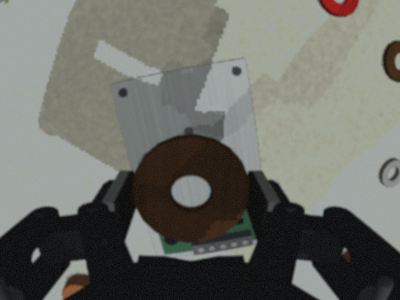

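The disc hangs flat between the fingers, centred at crop (191,190). The stud shows at about (190,130). Checking its offset against the model, then lowering it.

```bash
cat >> r.py <<'E'
from h import *
def held(r,h,dz,ri,thr=None):
    """xy offset of held ring from the TCP, from its hole in the wrist view"""
    manip.hold(.2); p=manip.get_position(); rv=manip.get_ee_rot(); c=manip.camera("wrist"); w=(p,rv,c)
    zb=p[2]-dz; im=c["image"].astype(int); sat=(im[...,0]-im[...,2])/(im.sum(2)+1.)
    pr=wproj(w,cyl(p[0],p[1],r,h,zb)); ctr=pr.mean(0)
    m=(sat>.15).astype(np.uint8); 
    o=pr.min(0).astype(int)-12; e=pr.max(0).astype(int)+12; mm=np.zeros_like(m); mm[o[1]:e[1],o[0]:e[0]]=m[o[1]:e[1],o[0]:e[0]]
    k,lab,st,ce=cv2.connectedComponentsWithStats(mm); i=1+np.argmax(st[1:,4]); ys,xs=np.nonzero(lab==i)
    ob,A=hc(np.r_[np.c_[xs-.5,ys-.5],np.c_[xs+.5,ys+.5]])
    q=least_squares(lambda q:hc(wproj(w,cyl(*q,r,h,zb)))[0]-ob,p[:2],x_scale=.1,diff_step=1e-3).x
    print("held off mm",((q-p[:2])*1e3).round(1),int(A),int(hc(wproj(w,cyl(*q,r,h,zb)))[1])); return q-p[:2]
def place(off,zc,w):
    """zc: TCP height with the ring seated"""
    x,y=S-off; c=go(x,y,.14,fix=2); go(x,y,zc+.012,.08); manip.hold(.15); f0=fz()
    c=go(x,y,zc+.006,.04)
    for i in range(10):
        c[2]-=.001; manip.servo_line(c,O,.03); df=fz()-f0
        if df>3: break
    p=manip.get_position(); print("seat",p.round(4),"want",zc,"df",round(df,1))
    manip.command_gripper(w+.012); manip.hold(.1)
    manip.servo_line([p[0],p[1],.14],O,.2); print("t",manip.get_time())
E
python3 - <<'E'
from r import *
off=held(.03,.008,.0191,.01)
print(off)
if abs(off).max()<.004: place(np.array([(off[0]+.0006)/2,0]),.0191+.006,.06)
manip.command_gripper(.085)
c=manip.camera("wrist"); w=(manip.get_position(),manip.get_ee_rot(),c)
im=c["image"][:,:,::-1].copy()
for P in (cyl(*S,.03,.008,.006)[48:],cyl(*S,.004,0,.06)): cv2.polylines(im,[wproj(w,P).round().astype(int)],True,(0,255,0),1)
cv2.imwrite("pics/p1.png",cv2.resize(im[110:310,150:350],None,fx=2.5,fy=2.5))
E
```

```text
held off mm [1.  0.8] 9770 10620
[0.00101145 0.00077064]
seat [ 0.5157 -0.2934  0.0251] want 0.025099999999999997 df 10.2
t 24.0583
```

View pics/p1.png

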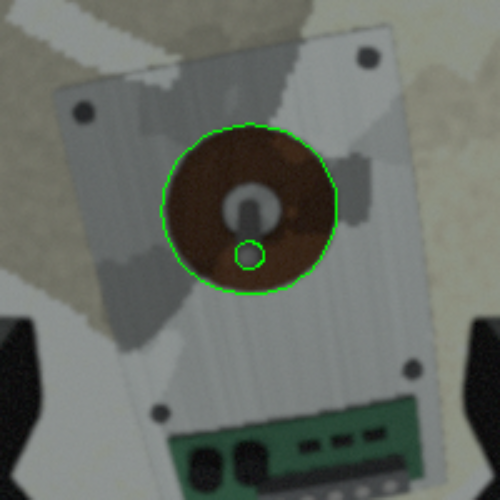

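The large disc lies flat around the stud, exactly on the drawn outline (249,208), with the stud inside its hole. Transformer next.

```bash
python3 - <<'E'
from r import *
p=pick((.6929,-.0910),.054,60,.006)
manip.move_to([*S,.14],O)
off=held(.027,.022,p[2],.012)
exp=np.array([.6929-p[0],0]); print("exp",exp)
if abs(off).max()<.005 and manip.get_width()>.045: place(np.array([(off[0]+exp[0])/2,0]),p[2]+.014,.054)
c=manip.camera("wrist"); w=(manip.get_position(),manip.get_ee_rot(),c)
im=c["image"][:,:,::-1].copy()
for P in (cyl(*S,.027,.022,.014)[48:],cyl(*S,.004,0,.06)): cv2.polylines(im,[wproj(w,P).round().astype(int)],True,(0,255,0),1)
cv2.imwrite("pics/p2.png",cv2.resize(im[110:310,150:350],None,fx=2.5,fy=2.5))
E
```

```text
touch 0.0163 6.6 18
grip [ 0.6923 -0.091   0.023 ] 0.0523 61.78175937384367 32.1583
held 0.0525 -3.137884925011406
held off mm [-4.3  0.6] 11897 10771
exp [0.00061867 0.        ]
seat [ 0.5182 -0.2934  0.037 ] want 0.037042166371669294 df 9.2
t 40.8583
```

View pics/p2.png

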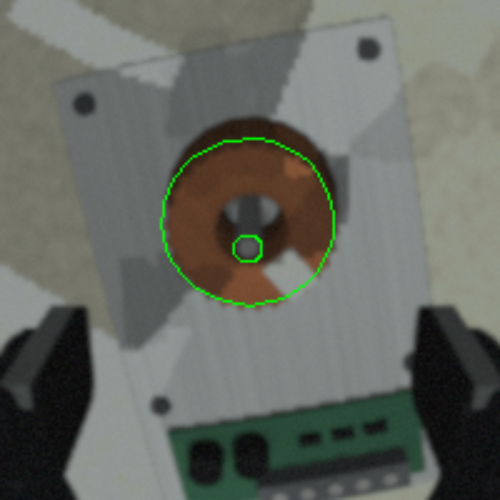

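The transformer is seated flat at the right height with the stud in its hole. It is about 2 mm toward +x, because the brown disc behind it biased the held offset, but this is within the 10 mm limit. I'll use only the expected offset from here on. Small disc next.

```bash
cat > s.py <<'E'
from r import *
import sys
x,y,r,zs,n=map(float,sys.argv[1:6])
p=pick((x,y),2*r,30,.004)
if manip.get_width()<2*r-.008: sys.exit("no grip")
manip.move_to([*S,.14],O)
place(np.array([x-p[0],0]),p[2]+zs,2*r)
c=manip.camera("wrist"); w=(manip.get_position(),manip.get_ee_rot(),c)
im=c["image"][:,:,::-1].copy()
for P in (cyl(*S,r,.008,zs)[48:],cyl(*S,.004,0,.06)): cv2.polylines(im,[wproj(w,P).round().astype(int)],True,(0,255,0),1)
cv2.imwrite(f"pics/p{int(n)}.png",cv2.resize(im[110:310,150:350],None,fx=2.5,fy=2.5))
E
python3 s.py .443 -.0781 .022 .036 3
```

```text
touch 0.0183 20.3 17
grip [ 0.4425 -0.078   0.0226] 0.0417 28.899159394204617 48.1833
held 0.0418 0.37339485977373404
seat [ 0.516  -0.2934  0.0587] want 0.0586069800550566 df 10.8
t 56.125
```

View pics/p3.png

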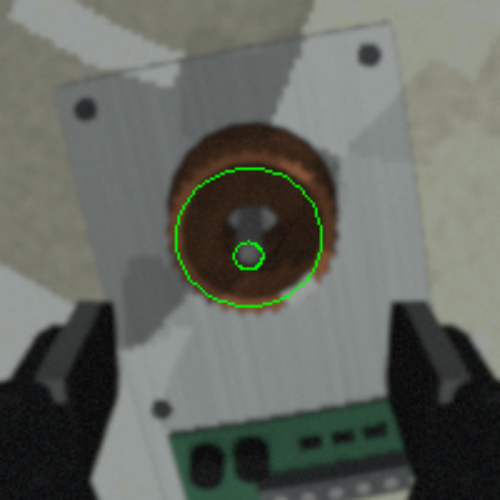

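The small disc is on the drawn outline (248,238), flat and with the stud in its hole. Washer last.

```bash
python3 s.py .5647 -.0673 .017 .044 4
```

```text
touch 0.0201 18.4 16
grip [ 0.564  -0.0671  0.0242] 0.0322 29.12765610963106 63.225
held 0.0318 -1.525633938898233
seat [ 0.5157 -0.2934  0.0682] want 0.06818334624435304 df 9.7
t 71.0083
```

View pics/p4.png

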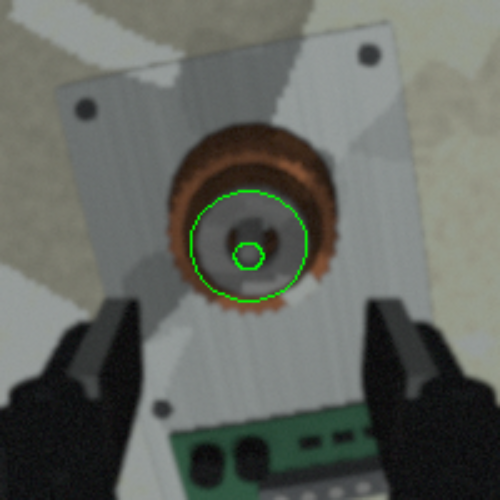

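The washer lies on its drawn outline (248,246) at the right seat height, around the stud. The gripper is clear, so I'm handing in.

```bash
python3 -c "
from rig import manip
manip.hold(.3); print(manip.sign_off(),manip.get_time())"
```

```text
the job is handed in; nothing more can be done
the job is handed in; nothing more can be done
```

The large disc, transformer, small disc and washer are stacked in that order round the stud, each at its expected seat height and looking flat in the wrist images. I handed the job in with the arm clear, at about 71 s of the 102 s limit; the sign-off gave no verdict.

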